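Set the traverser and bolt it

TASK

The tank wagon is the next one out: push the sliding traverser deck sideways with your fingertips until the track under the tank wagon lines up with the fixed track, then push the bolt fully home by its knob so that it locks the deck. Keep your hands off the three wagons, which must stay standing on their tracks, and leave everything else on the bench where it is.

Things in the scene. Friction and masses are not known exactly. Their poses are not given: they have to be found in the camera images.
- traverser: Plywood model-railway traverser fixed to the bench. Origin on the bench under the middle of its base; x along the tracks, away from the robot; y (left) is the way the deck slides; z up. Base and runners: x +-130, y +-264 mm, up to 40 mm high (stops at the runner ends: 52). The fixed approach board, 200 mm wide, top 55 mm above the bench, is on the robot's side at x -345 to -124.
- fixed_track (a point): Point midway between the two rails of the single fixed track (32 mm gauge, along x) at rail-top height (63 mm above the bench), at the end of the approach board that meets the deck. Axes parallel to the traverser's.
- deck: Sliding deck, 240 (x) by 320 mm (y), top 55 mm above the bench. Origin at bench height under its middle, axes parallel to the traverser's; its y in the traverser's frame is its position, -90 to +90 mm between stops. Three tracks along x, at y -80, 0 and +80 mm: position 0 lines up the middle one with the fixed track, +80 mm the right-hand (-y) one, -80 mm the left-hand one. Friction about 4 N; stays put.
- deck_left_side (a point): Point on the outer face of the deck's left (+y) side board, mid-length (x 0), 70 mm above the bench. The side board runs the deck's whole 240 mm length, its outer face is flat and upright, from 40 to 85 mm above the bench. Push here to send the deck to the right (-y).
- deck_right_side (a point): The same on the outer face of the right (-y) side board. Push here to send the deck to the left (+y).
- middle_keeper (a point): Middle of the slot, at deck-top height, of the middle track's keeper: an open-topped aluminium slot 13 mm wide (y) between two cheeks 20 mm long (x) and 22 mm high, on the deck edge nearest the robot. Each track has one, 40 mm to its left (+y), so two more stand 80 mm to either side. The bolt enters it when that track is lined up. Moves with the deck.
- bolt (a joint): Travel in m of the steel barrel bolt on the approach board, growing away from the robot (traverser +x): about 0 withdrawn, 0.030 fully home (a stop), nose right through the keeper. Friction 2.5 N; stays where left. Rod 10 mm thick, round nose, 40 mm left (+y) of the fixed track; it draws the deck in over the last 3 mm, and strikes the keeper if the deck is further out.
- bolt_knob (a point): On the bolt's upright knob, a 10 mm post with a 16 mm ball on top; this point is 2 mm below the ball's centre and 95 mm above the bench (ball top 105 mm). Guide staples before and behind the post, 20 mm wide, reach 76 mm above the bench. Moves with the bolt. Pushed from the robot's side it drives the bolt towards the deck.
- tank_wagon_centre (a point): Centre of the tank wagon (lying round tank of 45 mm diameter on a four-wheel chassis, filler dome on top), 142 long (x) by 52 wide by 77 high (mm) above the rails; this point is 38 mm above the rail tops. Loose, about 0.2 kg, stands on one of the deck's three tracks, its length along the track. Its wheels have 1.5 mm of side play between the rails.
- van_centre (a point): Centre of the closed van (box body with a roof), 142 long, 54 wide, 68 high; point 34 mm above the rail tops. Loose, on another of the deck's tracks.
- open_wagon_centre (a point): Centre of the open wagon (open-topped box body), 142 long, 54 wide, 50 high; point 25 mm above the rail tops. Loose, on the remaining track.
- pin_tub_centre (a point): Centre of a small round tub, 36 mm across, 34 high, standing on the approach board to the right of the fixed track. Leave it.
- tape_roll: Roll of masking tape lying flat, 100 mm across, 25 high; origin under its middle. Leave it.
- paint_pot: Small paint jar, 38 mm across, 42 high; origin under its middle. Leave it.
- glue_bottle: White glue bottle, 40 mm across, 115 high; origin under its middle. Leave it.
- screwdriver: Screwdriver lying on the bench, 170 mm long, along its x. Leave it.
Not all that is in view belongs to the job. What is shaped like the part that bears open_wagon_centre but orange or yellow is not meant.

How it is judged:
By the outcome, as a careful person would: the job done as asked, in the order asked, and still so for the second after the job is handed in, with the robot touching nothing.
It also fails if it takes over 64 s, if anything falls off the work surface, if the arm or the gripper's body presses on something with over 40 N, if the wrist force passes 120 N, or if a joint passes its speed limit or range.

ROBOT

A 7-joint arm with a two-finger parallel gripper is mounted at the origin on the work surface. World frame = base frame: x ahead of the robot, y to its left, z up, the work surface at z = 0. Lengths are in m, angles in rad, forces in N, time in s.
With the tool pointing down it reaches from about 0.4 to 0.875 m from the base axis. Payload 6.5 kg.
Tool frame: the origin (TCP) lies on the centre line of the jaws, within the pads' length; the fingertips stand 17 mm ahead of it and the grasp point (between the pads) lies 2 mm behind it (tip_reach is the distance from the TCP to the fingertips, in m); z points along the fingers, y is the direction in which the jaws open and shut (so a half turn about z gives the same grasp; the last joint's range is limited). The gripper opens to 85 mm and grips with 20 to 120 N. Pads are 22 mm wide; open, the fingers measure 114 mm over their backs; the gripper's body (76 mm by 85 mm) begins 54 mm behind the grasp point. The pads swing forward as they close: fully open they stand 13 mm farther back than shut.
Start: joints at [-1.382, 0.536, -0.004, 1.538, 0.003, 1.067, -0.071], TCP at [0.164, 0.629, 0.248] pointing down, gripper open.
Joint ranges: [-2.7, 2.7], [-0.37, 2.16], [-1.27, 1.26], [0.24, 2.4], [-1.31, 4.45], [0.19, 1.91], [-2.76, 2.76]. Speed limits (rad/s): [2.39, 2.39, 3.14, 3.14, 3.14, 3.14, 3.14].

INTERFACE

Orientations are given as a rotation vector (axis times angle).
In Python, from workcell import * gives the robot as it stands.
- The arm moves only by the tool play_rows, never from a script. Its argument "deltas" is text: rows parted by semicolons, each of 5 numbers parted by spaces: the shift along the world's x, y, z each as a share of 0.15 m, from -1 to 1, then the turn about the world's z as a share of pi/2 rad, from -1 to 1, then the opening, from 0 (shut) to 1 (fully open). In form: dx dy dz turn claw; .... A call has 1 to 10 rows; each row shifts and turns the commanded pose from where the row before left it; what a row does not reach is not made up. A row lasts 1/12 s, in which the tool goes at most 41.7 mm and 7.16 degrees, less where a joint would pass 70% of its speed; a pose out of reach is approached as far as the arm can. A call with a number of a shift or a turn outside -1 to 1 is refused whole. A call with a gripper value outside its range is refused whole. The fingers move at their own pace and stop on an object; "squeeze" is the grip in N (left out, the last holds). Time passes only in rows, so rows that do not move let the fingers close. It gives the time, the measured TCP pose, the force and the opening at its end, in the units of the state.
- read_state(): the state, without advancing time (a new reading comes with each control period).
- camera(name): name is "scene" or "top" or "wrist"; returns the picture (384x512x3 uint8, red, green, blue); there is no depth.
- get_calibration(name): a dict with "intrinsics" (3x3 intrinsics, pixels), "origin" and "attitude" of the camera in the world. Camera axes: x right, y up, looking along -z (the intrinsics and any distortion apply to the point x, -y, -z); pixel columns grow to the right and rows downward; lengths in m; the calibration is good to about 2 mm. A picture is of the moment at which its call begins: read the wrist's pose just before it. get_calibration takes no time and is no camera call; for the wrist camera it gives the pose at the moment of the call.
- sign_off(): hands the job in, once; it reports no verdict.
Trained networks look in the newest picture that a camera, given by its name, has taken for a name from the list of things; names that differ only in an ending like _2 or _b are one class to them, and where a whole thing is asked for, a point or a joint stands for the part that bears it (a point fixed in the world has none). Each returns a list of dicts, best first, with "conf" (0 to 1); they miss things now and then, are a little off and sometimes report something else, mostly with a low value. They report only what shows in the picture. A call takes as long as a camera call. They do not tell look-alikes from the thing itself.
- masks_of(camera, name): "mask" (384x512 bool, what is visible of it) and "pixel" ([column, row] in pixels, amid what is visible of it).
The state is a dict: "time_s": time; "qpos": joint angles; "joint_velocities": joint speeds; "effort": joint torques, N m; "tcp_pos": TCP position; "ee_rot": TCP orientation; "wrist_force": force on the tool from outside, world axes, zero at the start; "moment": the same for the moment, N m; "opening": finger opening in m.
Only numpy, scipy, OpenCV 4.12 (cv2) and the standard library are available. Lean on these libraries where they do the work, as an engineer would, in place of code of your own. Each camera call takes 0.05 s, during which the arm holds its last target.

## Working session

There is one attempt and no reset: what is moved stays moved. The work goes in short steps, Python scripts to look and compute and a tool call to move; the robot and the scene stay as the last step left them, time stands still between calls to the robot, and variables do not carry over. Pictures are saved under pics/ and viewed, and the job is handed in when it is done.

Besides the shell and the picture viewer there is one more tool, called after "Emit:" in YAML: its name, and indented under it one key for each argument. play_rows: Moves the arm, as the interface text tells. Shift numbers are shares of 0.15 m and turn numbers shares of pi/2 rad, none past 1 either way. Its arguments: {"type":"object","properties":{"deltas":{"type":"string"},"squeeze":{"type":"number"}},"required":["deltas"]}

```bash
mkdir -p pics; ls; python3 - <<'E'
from workcell import *
import cv2
s=read_state(); print({k:s[k] for k in ('time_s','tcp_pos','ee_rot','opening','wrist_force')})
for n in ('scene','top'):
    im=camera(n); cv2.imwrite(f'pics/{n}0.png',cv2.cvtColor(im,cv2.COLOR_RGB2BGR))
    c=get_calibration(n); print(n,c)
E
```

```text
pics
{'time_s': 0.0, 'tcp_pos': array([0.16374924, 0.62843115, 0.24741103]), 'ee_rot': array([-3.99150544e-01, -3.11606882e+00,  2.69190404e-03]), 'opening': 0.08533378827791607, 'wrist_force': array([-0.27872408, -0.35930136, -0.45510435])}
scene {'intrinsics': array([[441.33380065,   0.        , 259.26888614],
       [  0.        , 441.33380065, 187.08547643],
       [  0.        ,   0.        ,   1.        ]]), 'origin': array([1.40227137, 0.30050703, 0.69677144]), 'attitude': array([0.67583668, 0.94215397, 1.68215521])}
top {'intrinsics': array([[369.56768903,   0.        , 251.67142554],
       [  0.        , 369.56768903, 194.26365906],
       [  0.        ,   0.        ,   1.        ]]), 'origin': array([ 0.26532257, -0.00747884,  1.09492694]), 'attitude': array([ 0.15331858, -0.12573718, -1.55368786])}
```

View pics/scene0.png

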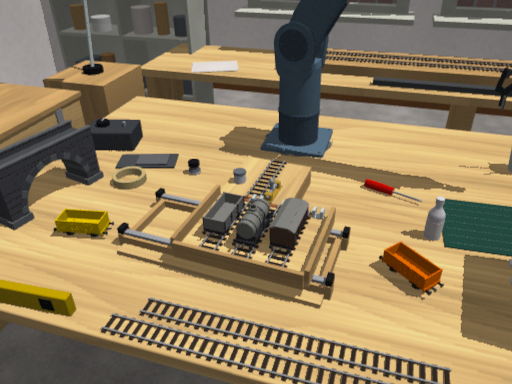

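View pics/top0.png

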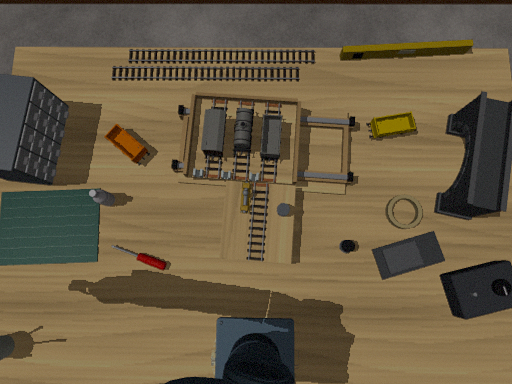

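```bash
cat > h.py <<'E'
import numpy as np, cv2
from scipy.spatial.transform import Rotation as R
def cal(c):
    return np.array(c['intrinsics']),np.array(c['origin']),R.from_rotvec(c['attitude']).as_matrix()
def proj(c,p):
    K,o,A=cal(c); q=(np.atleast_2d(p)-o)@A; q=q*[1,-1,-1]; u=q@K.T; return u[:,:2]/u[:,2:]
def ray(c,px,z):
    K,o,A=cal(c); d=np.linalg.inv(K)@[px[0],px[1],1]; d=A@(d*[1,-1,-1]); return o+d*(z-o[2])/d[2]
def crop(im,x0,y0,x1,y1,f,name):
    c=cv2.resize(im[y0:y1,x0:x1],None,fx=f,fy=f,interpolation=cv2.INTER_CUBIC)
    cv2.imwrite('pics/'+name,cv2.cvtColor(c,cv2.COLOR_RGB2BGR))
E
python3 - <<'E'
from workcell import *
from h import *
im=cv2.cvtColor(cv2.imread('pics/top0.png'),cv2.COLOR_BGR2RGB); crop(im,165,85,365,270,4,'top0c.png')
im=cv2.cvtColor(cv2.imread('pics/scene0.png'),cv2.COLOR_BGR2RGB); crop(im,110,150,360,300,3.2,'scene0c.png')
for cam,zs in (('top',dict(tank_wagon_centre=.101,van_centre=.097,open_wagon_centre=.088,bolt_knob=.1,pin_tub_centre=.07,deck=.06,middle_keeper=.07,traverser=.04)),):
    for n,z in zs.items():
        for d in masks_of(cam,n)[:3]:
            c=get_calibration(cam); print(n,round(d['conf'],2),d['pixel'],ray(c,d['pixel'],z)[:2].round(4),d['mask'].sum())
E
```

```text
tank_wagon_centre 0.9 [242.5, 128.6] [0.6322 0.0399] 744
tank_wagon_centre 0.66 [269.2, 138.2] [ 0.6045 -0.0356] 833
van_centre 0.72 [212.4, 130.7] [0.6267 0.1254] 970
open_wagon_centre 0.95 [270.0, 140.3] [ 0.6027 -0.0383] 841
open_wagon_centre 0.85 [390.0, 122.9] [ 0.6574 -0.3798] 862
open_wagon_centre 0.58 [127.5, 143.1] [0.5909 0.3683] 739
bolt_knob 0.42 [244.7, 194.9] [0.4422 0.0304] 39
pin_tub_centre 0.69 [282.8, 209.8] [ 0.4065 -0.0757] 141
deck 0.65 [251.1, 145.4] [0.5961 0.0158] 6842
deck 0.65 [99.5, 194.9] [0.4447 0.448 ] 292
middle_keeper 0.78 [252.2, 146.9] [0.5884 0.0123] 7046
traverser 0.81 [279.3, 187.9] [ 0.4747 -0.0676] 10414
```

View pics/top0c.png

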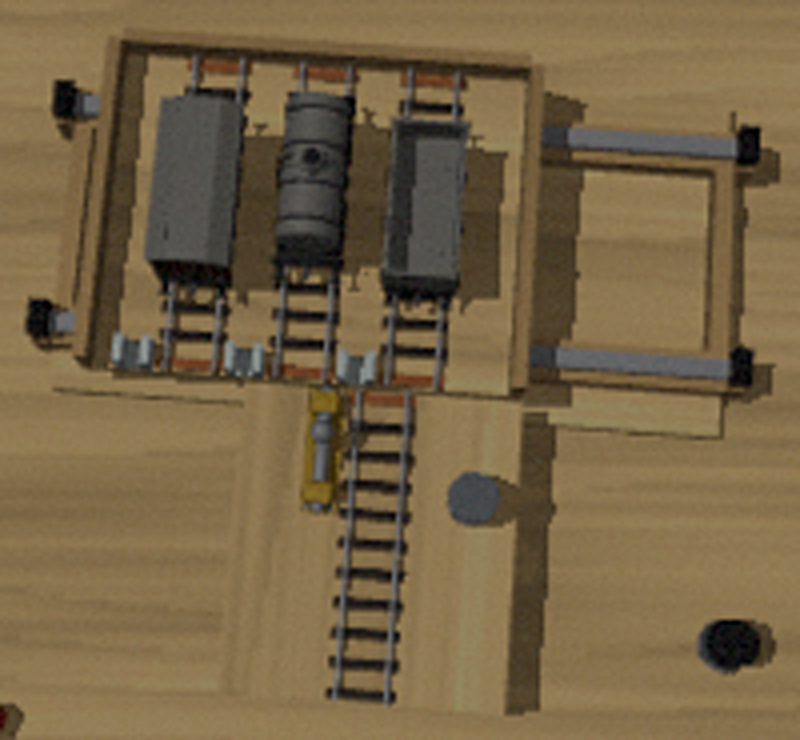

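View pics/scene0c.png

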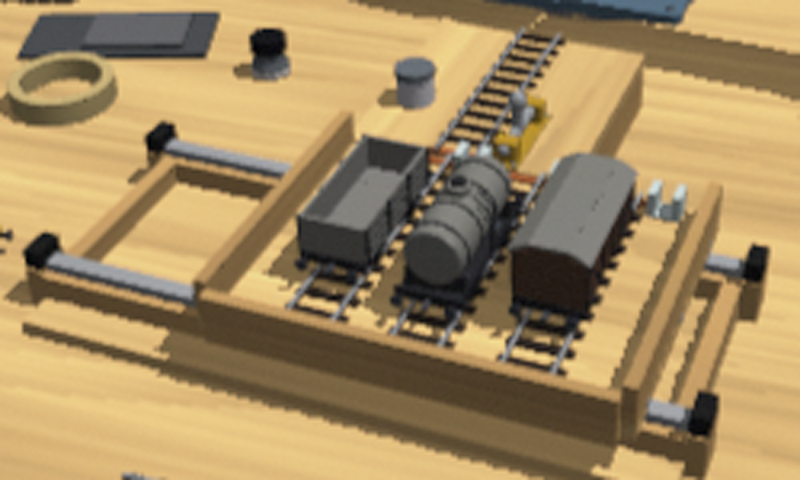

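```bash
cat > fit.py <<'E'
from h import *
from scipy.optimize import least_squares
def px(p): return (np.array(p,float)+.5)/4-.5+[165,85]
# (crop px, local x, y (None=free), z, on deck)
F=[]
def solve(c,obs,x0):
    def model(q):
        X,Y,t,d=q; r=[]
        for (u,v),x,y,z,dk in obs:
            yy=y+(d if dk else 0)
            p=[X+x*np.cos(t)-yy*np.sin(t),Y+x*np.sin(t)+yy*np.cos(t),z]
            r+=list(proj(c,p)[0]-[u,v])
        return np.array(r)
    s=least_squares(model,x0,loss='soft_l1'); return s.x,model(s.x).reshape(-1,2)
E
python3 - <<'E'
from workcell import *
from fit import *
c=get_calibration('top')
for n,a in dict(fixL=(358,395),fixR=(408,395),fixLn=(334,698),fixRn=(390,698),mL=(278,375),mR=(332,378),mLf=(303,68),mRf=(351,72),rL=(388,385),rR=(441,385),rLf=(411,75),rRf=(460,78)).items():
    print(n,ray(c,px(a),.063)[:2].round(4))
obs=[(px((358,395)),-.124,.016,.063,0),(px((408,395)),-.124,-.016,.063,0),(px((334,698)),-.345,.016,.063,0),(px((390,698)),-.345,-.016,.063,0),
(px((278,375)),-.12,.016,.063,1),(px((332,378)),-.12,-.016,.063,1),(px((303,68)),.11,.016,.063,1),(px((351,72)),.11,-.016,.063,1),
(px((388,385)),-.12,-.064,.063,1),(px((441,385)),-.12,-.096,.063,1),
(px((125,38)),.12,.16,.085,1),(px((542,65)),.12,-.16,.085,1),(px((78,355)),-.12,.16,.085,1),(px((516,388)),-.12,-.16,.085,1)]
q,r=solve(c,obs,[.55,0,0,.05]); print(q.round(4),np.degrees(q[2])); print(r.round(1))
E
```

```text
fixL [0.4825 0.0055]
fixR [ 0.4829 -0.0301]
fixLn [0.2695 0.0193]
fixRn [ 0.27   -0.0192]
mL [0.4965 0.0629]
mR [0.4947 0.0242]
mLf [0.7303 0.0496]
mRf [0.7274 0.0138]
rL [ 0.49   -0.0158]
rR [ 0.4904 -0.0536]
rLf [ 0.7253 -0.0307]
rRf [ 0.7232 -0.067 ]
[ 0.6114 -0.0204 -0.0617  0.0584] -3.536061864133539
[[ 0.8 -2.1]
 [-0.5 -1.3]
 [ 0.9  0.5]
 [-1.5  1.4]
 [ 0.6  0.1]
 [-1.8  0.1]
 [ 0.8  1.4]
 [-0.5  1.1]
 [ 1.  -0.4]
 [-1.1  0.4]
 [-3.7 -0.6]
 [ 1.4 -0.3]
 [-0.8 -0.2]
 [ 3.4 -0.4]]
```

Emit:
play_rows:
  deltas: "0.205 -0.17 0 0.012 0;0.205 -0.17 0 0.012 0;0.205 -0.17 0 0.012 0;0.205 -0.17 0 0.012 0;0.205 -0.17 0 0.012 0;0.205 -0.17 0 0.012 0;0.205 -0.17 0 0.012 0;0.205 -0.17 0 0.012 0;0.205 -0.17 0 0.012 0;0.205 -0.17 0 0.012 0"
  squeeze: 60

```text
time_s: 1.33
tcp_pos: [0.4727, 0.3726, 0.2486]
ee_rot: [0.103, 3.14, 0.001]
wrist_force: [0.7, 0.3, -0.5]
opening: -0.0002
```

Emit:
play_rows:
  deltas: "0.205 -0.17 0 0 0;0.205 -0.17 0 0 0;0.205 -0.17 0 0 0;0.205 -0.17 0 0 0;0.205 -0.17 0 0 0;0 0 0 0 0;0 0 0 0 0"

```text
time_s: 1.92
tcp_pos: [0.627, 0.2431, 0.248]
ee_rot: [0.113, 3.139, -0.002]
wrist_force: [-0.2, 1.1, 0.1]
opening: 0.0
```

```bash
python3 - <<'E'
from workcell import *
from h import *
crop(camera('wrist'),0,0,512,384,1.5,'w1.png'); crop(camera('top'),165,85,365,270,4,'t1.png')
c=get_calibration('wrist'); print(c['origin'],cal(c)[2].round(2))
E
```

```text
[0.54691324 0.25190146 0.37414216] [[ 0.07 -0.95 -0.3 ]
 [ 1.    0.06  0.02]
 [ 0.   -0.3   0.95]]
```

View pics/w1.png

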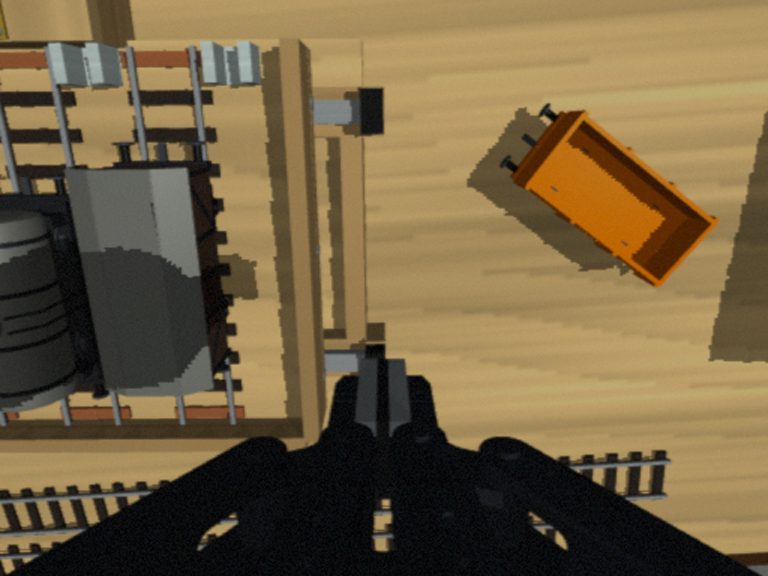

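```bash
python3 - <<'E'
from workcell import *
from h import *
c=get_calibration('wrist')
for a,z in (((303,60),.085),((311,220),.085),((320,400),.085),((385,110),.052),((386,355),.052)): print(a,ray(c,np.array(a)/1.5,z)[:2].round(4))
E
```

```text
(303, 60) [0.5135 0.2135]
(311, 220) [0.5969 0.2086]
(320, 400) [0.7117 0.2019]
(385, 110) [0.5401 0.2545]
(386, 355) [0.6989 0.2449]
```

Emit:
play_rows:
  deltas: "0 0 -0.22 0 0;0 0 -0.22 0 0;0 0 -0.22 0 0;0 0 -0.22 0 0;0 0 -0.22 0 0;0 0 -0.03 0 0;0 0 0 0 0"

```text
time_s: 2.6
tcp_pos: [0.6224, 0.2475, 0.0769]
ee_rot: [-0.1, -3.135, 0.002]
wrist_force: [-0.1, 0.2, 2.1]
opening: 0.0002
```

```bash
python3 - <<'E'
from workcell import *
from h import *
print(read_state()['tcp_pos'])
crop(camera('scene'),110,130,360,300,3.2,'s2.png'); crop(camera('wrist'),0,0,512,384,1.5,'w2.png')
E
```

```text
[0.62242682 0.24752353 0.07693218]
```

View pics/s2.png

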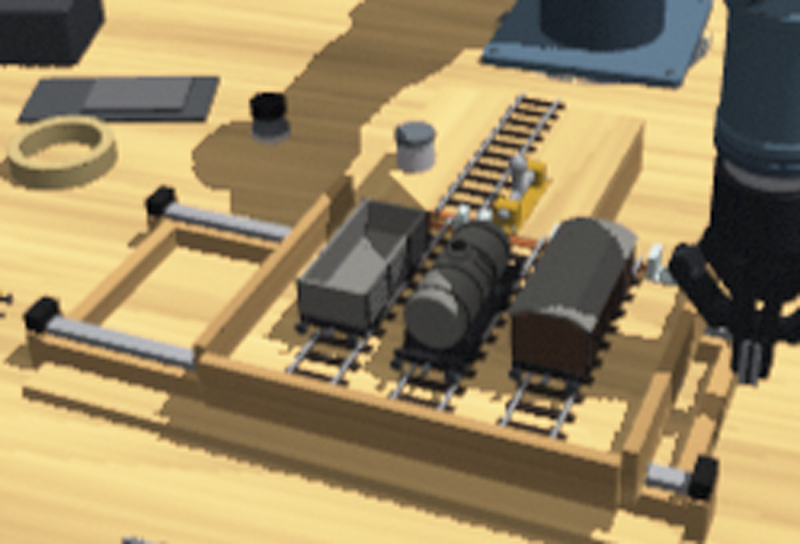

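View pics/w2.png

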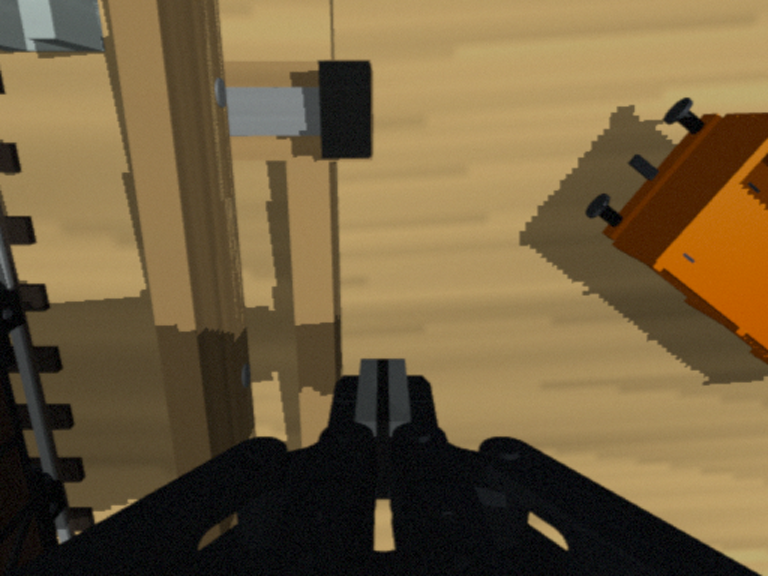

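Emit:
play_rows:
  deltas: "0 -0.05 0 0 0;0 -0.05 0 0 0;0 -0.035 0 0 0;-0.002 -0.035 0 0 0;-0.002 -0.035 0 0 0;-0.002 -0.035 0 0 0;-0.002 -0.035 0 0 0;-0.002 -0.035 0 0 0;-0.002 -0.035 0 0 0;-0.002 -0.035 0 0 0"

```text
time_s: 3.53
tcp_pos: [0.6233, 0.1912, 0.0794]
ee_rot: [0.102, 3.139, 0.004]
wrist_force: [-0.0, 5.1, 2.1]
opening: 0.0
```

Emit:
play_rows:
  deltas: "-0.002 -0.035 0 0 0;-0.002 -0.035 0 0 0;-0.002 -0.025 0 0 0;0 0 0 0 0"

```text
time_s: 3.87
tcp_pos: [0.6223, 0.1741, 0.079]
ee_rot: [0.105, 3.14, -0.001]
wrist_force: [0.8, 2.2, 1.9]
opening: 0.0002
```

```bash
python3 - <<'E'
from workcell import *
from h import *
print(read_state()['tcp_pos'],read_state()['wrist_force'])
crop(camera('top'),165,85,365,270,4,'t3.png'); crop(camera('wrist'),0,0,512,384,1.5,'w3.png')
E
```

```text
[0.62227046 0.17408686 0.07899782] [0.82599281 2.23498215 1.94174026]
```

View pics/t3.png

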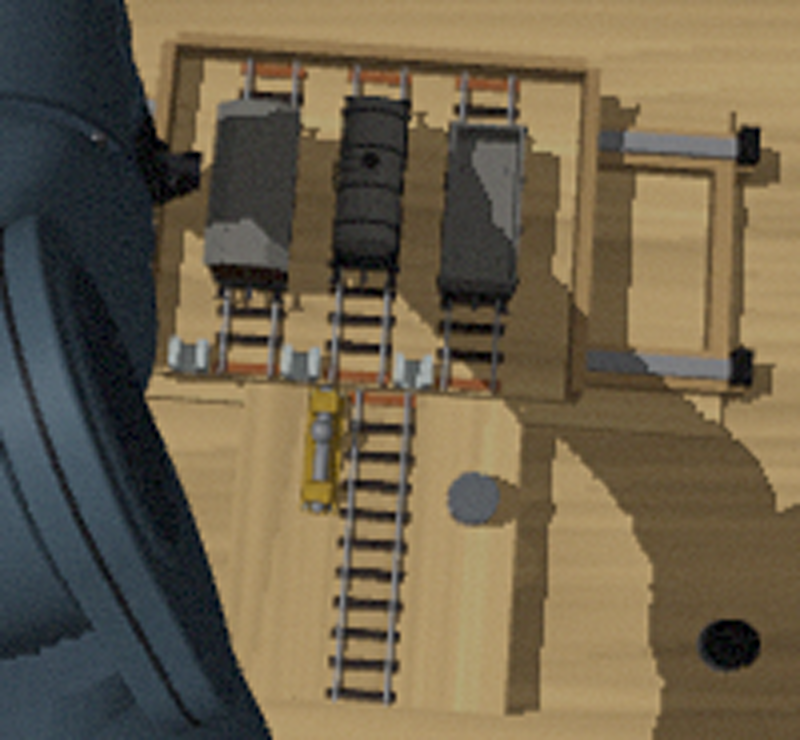

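View pics/w3.png

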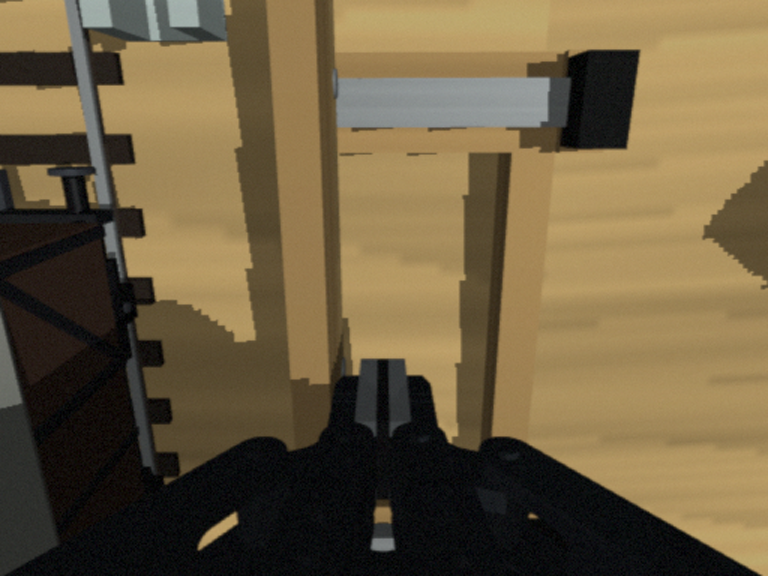

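Emit:
play_rows:
  deltas: "-0.001 -0.02 0 0 0;-0.001 -0.02 0 0 0;-0.001 -0.02 0 0 0;-0.001 -0.02 0 0 0;0 0 0 0 0"

```text
time_s: 4.38
tcp_pos: [0.6212, 0.162, 0.0786]
ee_rot: [-0.105, -3.139, 0.002]
wrist_force: [-0.9, 3.5, 0.9]
opening: -0.0003
```

```bash
python3 - <<'E'
from workcell import *
from h import *
print(read_state()['tcp_pos'],read_state()['wrist_force'])
crop(camera('top'),225,160,305,230,10,'t4.png'); crop(camera('scene'),200,150,300,225,8,'s4.png')
E
```

```text
[0.62120628 0.16201487 0.07857814] [-0.87390534  3.46756154  0.9071605 ]
```

View pics/t4.png

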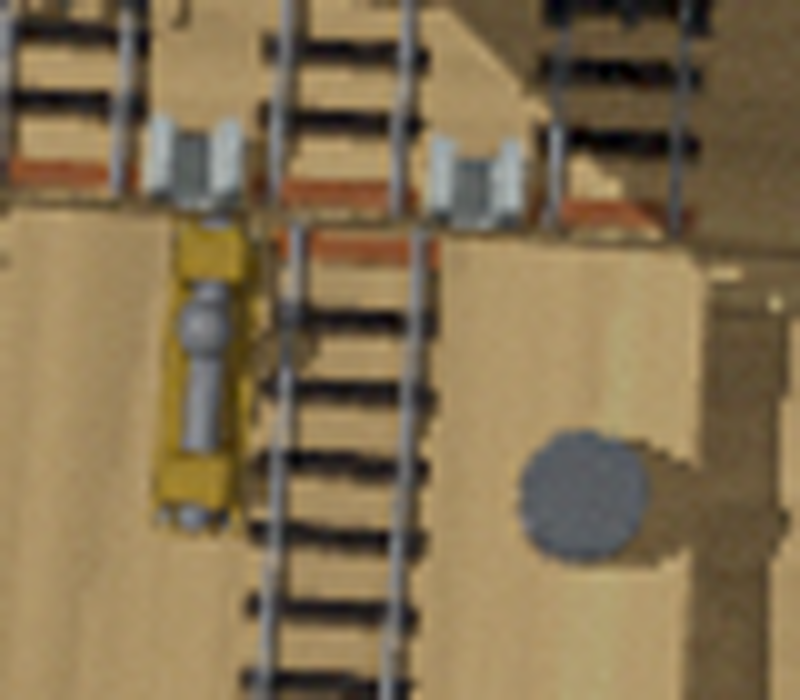

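View pics/s4.png

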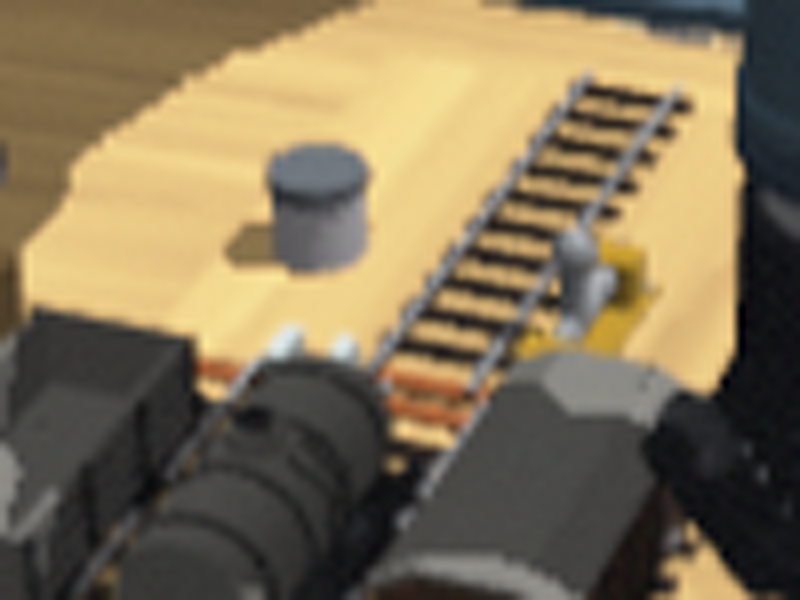

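Emit:
play_rows:
  deltas: "0 -0.015 0 0 0;-0.001 -0.015 0 0 0;0 -0.008 0 0 0;0 0 0 0 0;0 0 0 0 0"

```text
time_s: 4.9
tcp_pos: [0.6209, 0.1572, 0.0786]
ee_rot: [-0.104, -3.139, 0.001]
wrist_force: [-1.4, 2.6, -1.2]
opening: -0.0002
```

```bash
cat > rails.py <<'E'
from workcell import *
from h import *
import sys
def rails(im,c,save=None):
    # rectify plane z=.063 in traverser-aligned frame: 0.25 mm/px, x 0.40..0.60, y .10..-.12
    t=-0.0617; S=.00025; H,W=800,880
    org=np.array([.6114,-.0204]);ex=np.array([np.cos(t),np.sin(t)]);ey=np.array([-np.sin(t),np.cos(t)])
    def w(col,row): # local coords
        lx=-.03-row*S; ly=.11-col*S; return [*(org+lx*ex+ly*ey),.063]
    pc=np.float32([[0,0],[W,0],[W,H],[0,H]]); pi=proj(c,[w(*p) for p in pc]).astype(np.float32)
    M=cv2.getPerspectiveTransform(pi,pc); o=cv2.warpPerspective(im,M,(W,H),flags=cv2.INTER_CUBIC)
    return o
if __name__=='__main__':
    im=camera('top'); o=rails(im,get_calibration('top'))
    s=read_state(); print(s['tcp_pos'],s['wrist_force'])
    cv2.imwrite('pics/'+sys.argv[1]+'.png',cv2.cvtColor(cv2.resize(o[150:550,150:700],None,fx=1.4,fy=1.4),cv2.COLOR_RGB2BGR))
    np.save('last.npy',o)
E
python3 rails.py r5
```

```text
[0.62092349 0.15716239 0.07861131] [-0.73312455  2.92811795 -0.27745167]
```

View pics/r5.png

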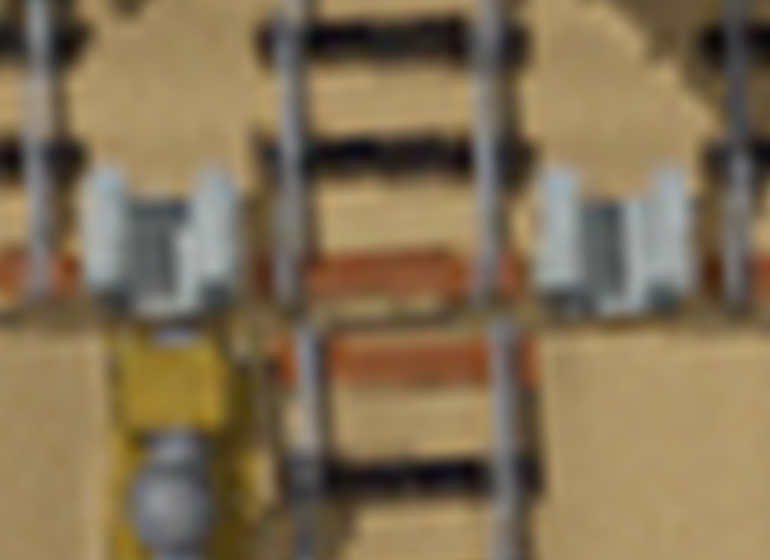

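```bash
cat > meas.py <<'E'
from h import *
o=np.load('last.npy').astype(float)
# rail likeness: bluish-grey vs wood: B-R
f=o[...,2]-o[...,0]
f=cv2.GaussianBlur(f,(0,0),3)
def peak(r0,r1,c0):
    out=[]
    for r in range(r0,r1,2):
        p=f[r,c0-25:c0+25]; w=np.clip(p-np.percentile(p,60),0,None); out.append((r,c0-25+(w*np.arange(50)).sum()/w.sum()))
    return np.array(out)
def line(rows,c): 
    P=peak(*rows,c); k=np.polyfit(P[:,0],P[:,1],1); res=P[:,1]-np.polyval(k,P[:,0]); m=abs(res)<3
    return np.polyfit(P[m,0],P[m,1],1),res.std()
import sys
dL,dR,fL,fR=map(int,sys.argv[1:])
S=.25
v=[line((180,345),dL),line((180,345),dR),line((385,560),fL),line((385,560),fR)]
for k,s in v: print(k.round(4),round(s,2),np.polyval(k,370).round(2))
a=[np.polyval(k,370) for k,_ in v]
print('deck must go right by mm:',(a[2]-a[0])*S,(a[3]-a[1])*S,'gauges',(a[1]-a[0])*S,(a[3]-a[2])*S)
E
python3 meas.py 356 498 372 510
```

```text
[-1.190000e-02  3.610137e+02] 1.92 356.6
[-9.00000e-04  4.99749e+02] 1.53 499.41
[-3.310000e-02  3.854929e+02] 1.97 373.23
[1.650000e-02 5.037498e+02] 1.03 509.87
deck must go right by mm: 4.158599104189193 2.6139936935070125 gauges 35.70299513086411 34.15838972018193
```

Emit:
play_rows:
  deltas: "0 -0.01 0 0 0;0 -0.01 0 0 0;0 0 0 0 0;0 0 0 0 0"

```text
time_s: 5.28
tcp_pos: [0.621, 0.1543, 0.0787]
ee_rot: [-0.104, -3.139, 0.001]
wrist_force: [-2.0, 3.7, -1.0]
opening: -0.0
```

```bash
python3 rails.py r6; python3 meas.py 368 510 372 510
```

```text
[0.62110207 0.15434343 0.07870919] [-1.74043094  3.3120006  -0.50373219]
[-1.650000e-02  3.734826e+02] 1.84 367.37
[1.370000e-02 5.070486e+02] 1.99 512.13
[-3.250000e-02  3.854082e+02] 1.82 373.38
[2.870000e-02 4.985888e+02] 1.35 509.22
deck must go right by mm: 1.5018386252492917 -0.728188263919094 gauges 36.18986922578138 33.959842336612994
```

View pics/r6.png

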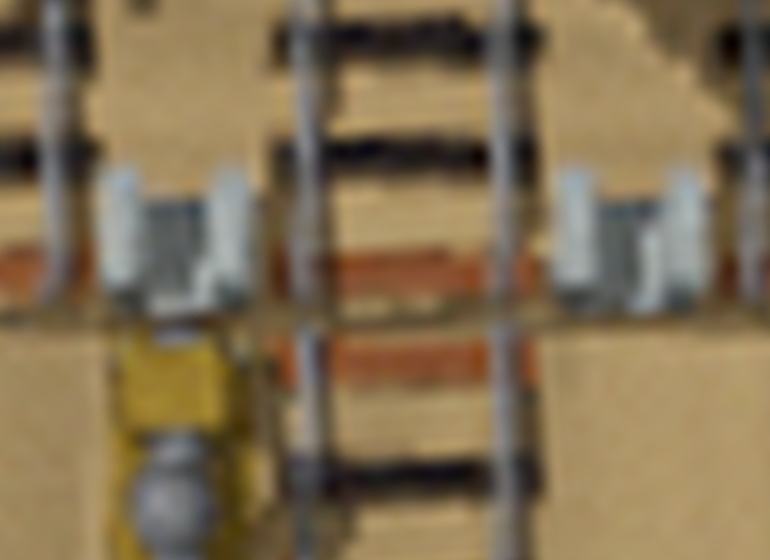

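Emit:
play_rows:
  deltas: "0 -0.005 0 0 0;0 0 0 0 0;0.001 0.1 0 0 0;0.001 0.1 0 0 0;0 0 0.2 0 0;0 0 0.2 0 0;0 0 0.2 0 0;0 0 0.2 0 0;0 0 0.2 0 0"

```text
time_s: 6.08
tcp_pos: [0.622, 0.185, 0.2307]
ee_rot: [0.103, 3.138, -0.0]
wrist_force: [1.2, 0.1, -0.2]
opening: 0.0001
```

```bash
python3 rails.py r7; python3 meas.py 368 510 372 510; python3 - <<'E'
from workcell import *
from h import *
c=get_calibration('top'); print(ray(c,(205/10+225-.45,325/10+160-.45),.097))
c2=get_calibration('scene'); print('scene',proj(c2,ray(c,(245,192),.097)), 'seen', 577/8+200,242/8+150)
crop(camera('wrist'),0,0,512,384,1.5,'w7.png')
E
```

```text
[0.62539753 0.18592414 0.23757879] [ 1.98015491 -0.10943907  4.96433869]
[-1.090000e-02  3.747155e+02] 1.25 370.69
[-1.380000e-02  5.171959e+02] 1.97 512.09
[-3.320000e-02  3.856246e+02] 2.24 373.35
[1.830000e-02 5.030593e+02] 0.98 509.83
deck must go right by mm: 0.6641491821946346 -0.563364340177543 gauges 35.34871317118764 34.12119964881546
[0.45073403 0.02967955 0.097     ]
scene [[271.25829444 180.28270153]] seen 272.125 180.25
```

View pics/r7.png

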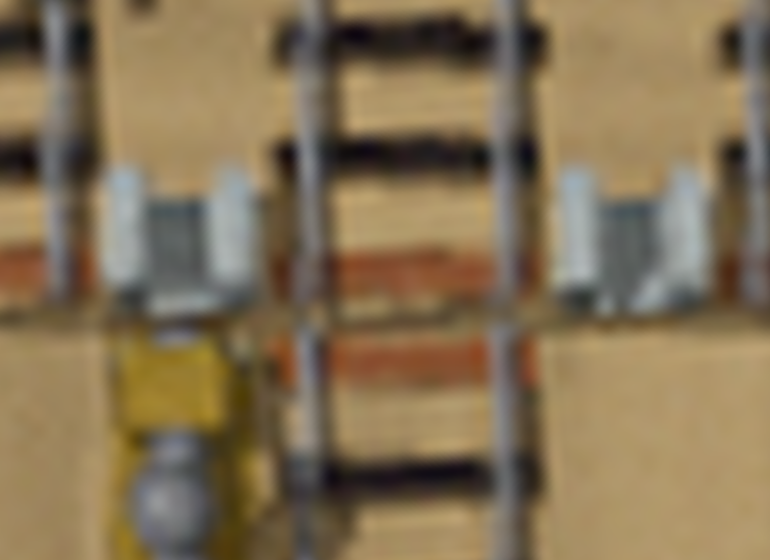

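View pics/w7.png

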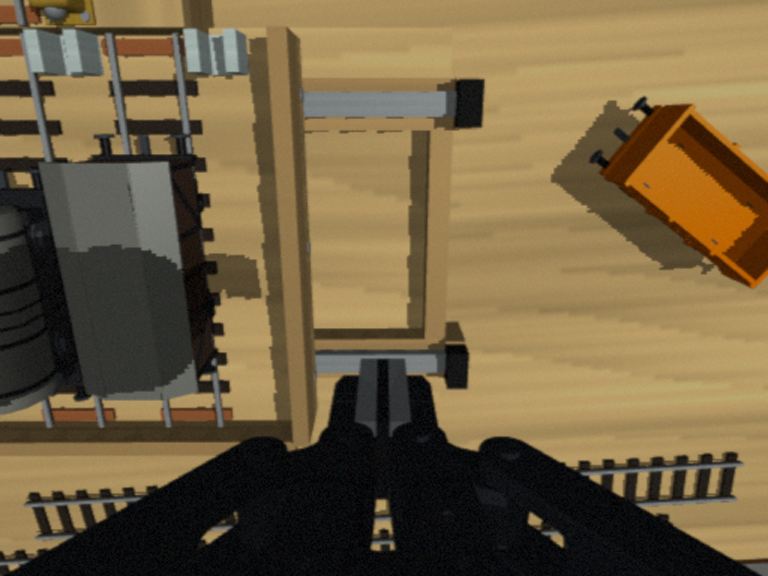

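Emit:
play_rows:
  deltas: "-0.208 -0.147 0 0 0;-0.208 -0.147 0 0 0;-0.208 -0.147 0 0 0;-0.208 -0.147 0 0 0;-0.208 -0.147 0 0 0;-0.208 -0.147 0 0 0;-0.208 -0.147 0 0 0;0 0 0 0 0;0 0 0 0 0"

```text
time_s: 6.93
tcp_pos: [0.4024, 0.0289, 0.2289]
ee_rot: [0.106, 3.139, -0.0]
wrist_force: [0.3, 1.5, -0.0]
opening: 0.0
```

```bash
python3 - <<'E'
from workcell import *
from h import *
s=read_state(); print(s['tcp_pos'],s['ee_rot'])
crop(camera('wrist'),0,0,512,384,1.5,'w8.png')
c=get_calibration('wrist'); print(proj(c,[.451,.03,.097])*1.5)
E
```

```text
[0.4024141  0.02889812 0.22893418] [ 1.06395469e-01  3.13929912e+00 -2.46334632e-04]
[[388.67421139 358.67283084]]
```

View pics/w8.png

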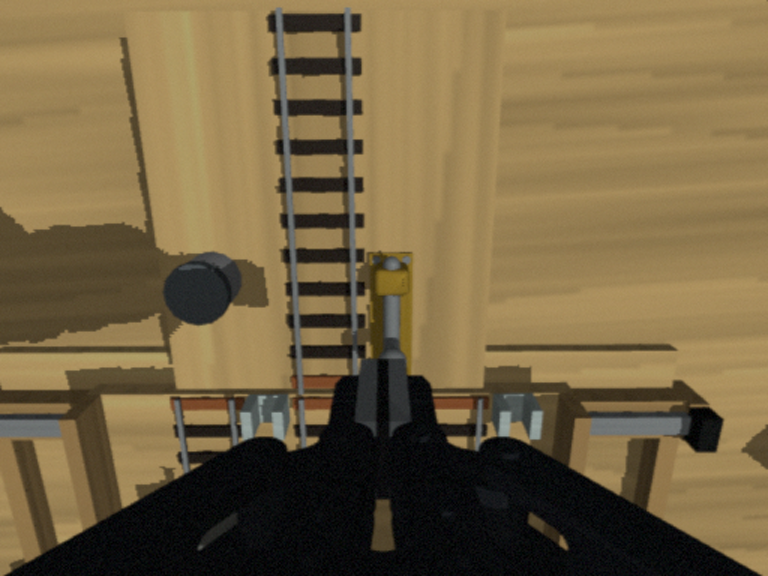

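Emit:
play_rows:
  deltas: "0 0.01 -0.2 0 0;0 0 -0.2 0 0;0 0 -0.2 0 0;0 0 -0.2 0 0;0 0 -0.04 0 0;0 0 0 0 0;0 0 0 0 0"

```text
time_s: 7.57
tcp_pos: [0.4044, 0.0316, 0.1033]
ee_rot: [0.103, 3.139, 0.0]
wrist_force: [-0.6, 0.1, 0.1]
opening: -0.0002
```

```bash
python3 - <<'E'
from workcell import *
from h import *
s=read_state(); print(s['tcp_pos'],s['ee_rot'])
crop(camera('wrist'),0,0,512,384,1.5,'w9.png')
crop(camera('scene'),200,120,320,210,6.5,'s9.png')
E
```

```text
[0.40440381 0.03157511 0.10332552] [1.02810667e-01 3.13923769e+00 1.78633740e-04]
```

View pics/w9.png

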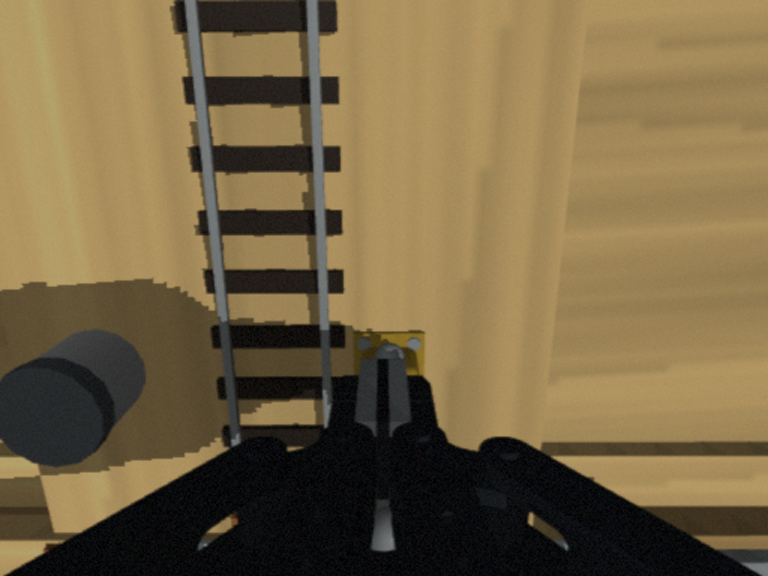

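View pics/s9.png

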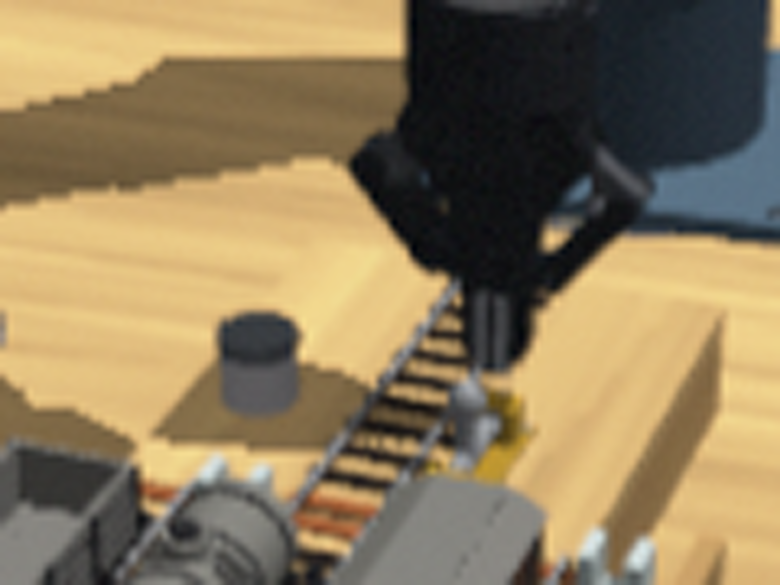

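Emit:
play_rows:
  deltas: "0.07 -0.004 0 0 0;0.07 -0.004 0 0 0;0.03 -0.002 0 0 0;0.03 -0.002 0 0 0;0.03 -0.002 0 0 0;0.03 -0.002 0 0 0;0.03 -0.002 0 0 0;0 0 0 0 0"

```text
time_s: 8.33
tcp_pos: [0.4475, 0.0282, 0.1028]
ee_rot: [0.104, 3.139, -0.0]
wrist_force: [-1.5, 0.9, -0.0]
opening: 0.0003
```

```bash
python3 - <<'E'
from workcell import *
from h import *
s=read_state(); print(s['tcp_pos'],s['wrist_force'])
crop(camera('scene'),200,120,320,210,6.5,'s10.png')
E
```

```text
[0.44753048 0.02818671 0.10277338] [-1.51390043  0.92506207 -0.00313092]
```

View pics/s10.png

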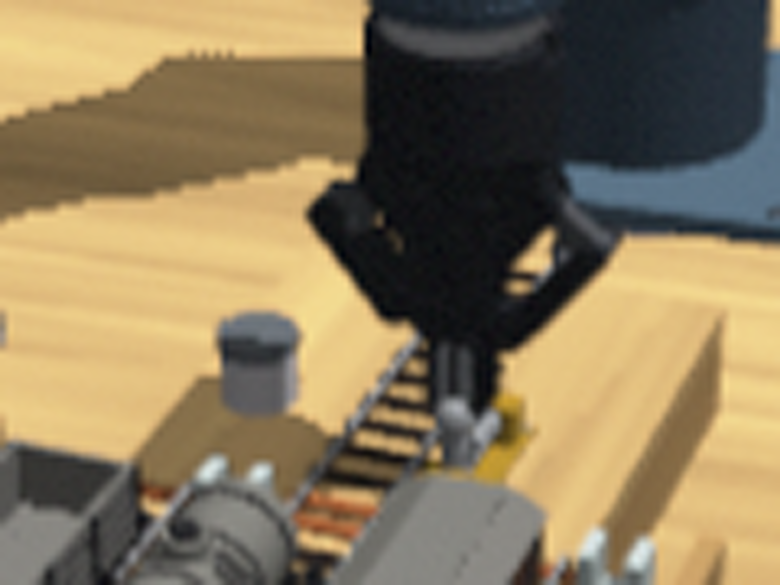

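Emit:
play_rows:
  deltas: "0.02 -0.001 0 0 0;0.02 -0.001 0 0 0;0.02 -0.001 0 0 0;0.02 -0.001 0 0 0;0 0 0 0 0"

```text
time_s: 8.8
tcp_pos: [0.4594, 0.0274, 0.1028]
ee_rot: [0.104, 3.139, -0.0]
wrist_force: [-1.6, -0.8, -0.0]
opening: -0.0001
```

Emit:
play_rows:
  deltas: "0.02 -0.001 0 0 0;0.015 -0.001 0 0 0;0 0 0 0 0"

```text
time_s: 9.05
tcp_pos: [0.4619, 0.0274, 0.1023]
ee_rot: [-0.104, -3.135, 0.0]
wrist_force: [-7.4, 0.6, 4.7]
opening: 0.0002
```

Emit:
play_rows:
  deltas: "0.015 -0.001 0 0 0;0 0 0 0 0"

```text
time_s: 9.22
tcp_pos: [0.4622, 0.0275, 0.102]
ee_rot: [-0.103, -3.131, 0.001]
wrist_force: [-11.6, 0.7, 7.7]
opening: -0.0006
```

Emit:
play_rows:
  deltas: "0.015 0 0 0 0;0 0 0 0 0;-0.1 0.006 0 0 0;-0.15 0.009 0 0 0;-0.15 0.009 0 0 0;0 0 0.2 0 0;0 0 0.2 0 0;0 0 0.2 0 0;0 0 0.2 0 0"

```text
time_s: 9.97
tcp_pos: [0.4093, 0.0308, 0.2247]
ee_rot: [0.104, 3.138, 0.001]
wrist_force: [1.8, -0.3, 0.4]
opening: -0.0001
```

```bash
python3 rails.py r11; python3 - <<'E'
from workcell import *
from h import *
crop(camera('wrist'),0,0,512,384,1.5,'w11.png')
im=camera('top'); crop(im,165,85,365,270,4,'t11.png'); crop(camera('scene'),110,130,360,300,3.2,'s11.png')
for d in masks_of('top','bolt_knob'): print(d['conf'],d['pixel'])
E
```

```text
[0.41254    0.03120613 0.22958882] [2.83435693 0.09014603 4.29575228]
```

View pics/w11.png

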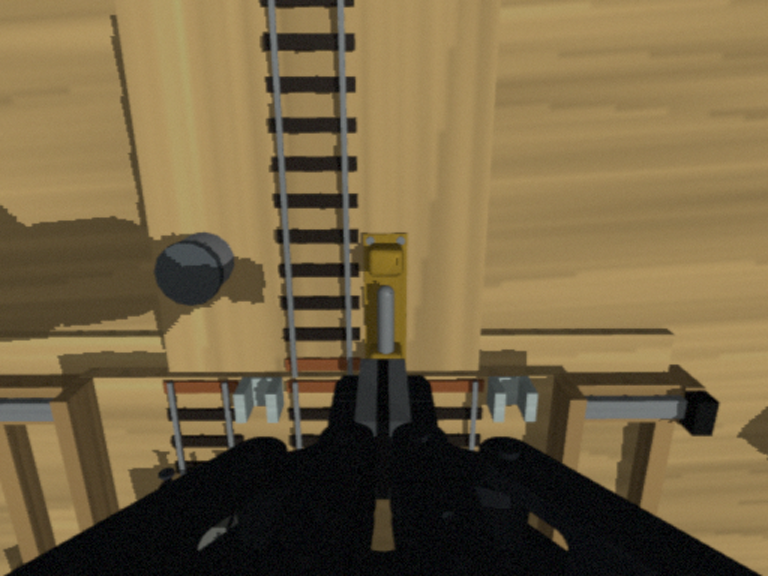

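View pics/r11.png

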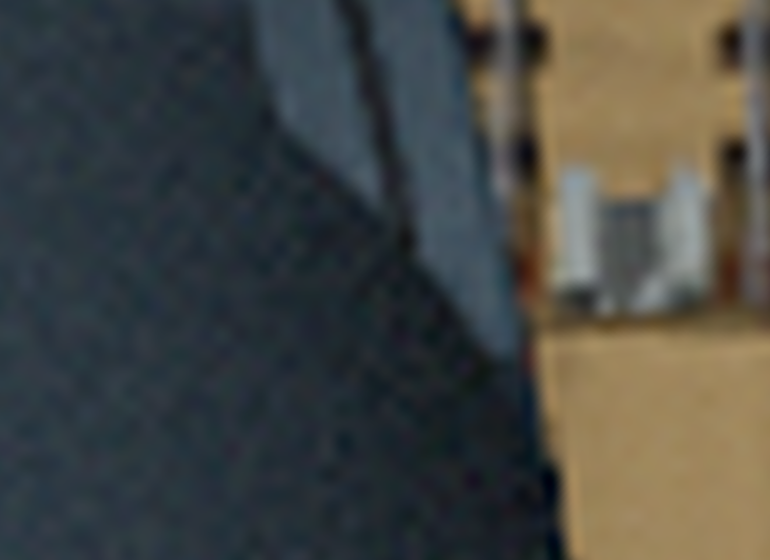

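View pics/s11.png

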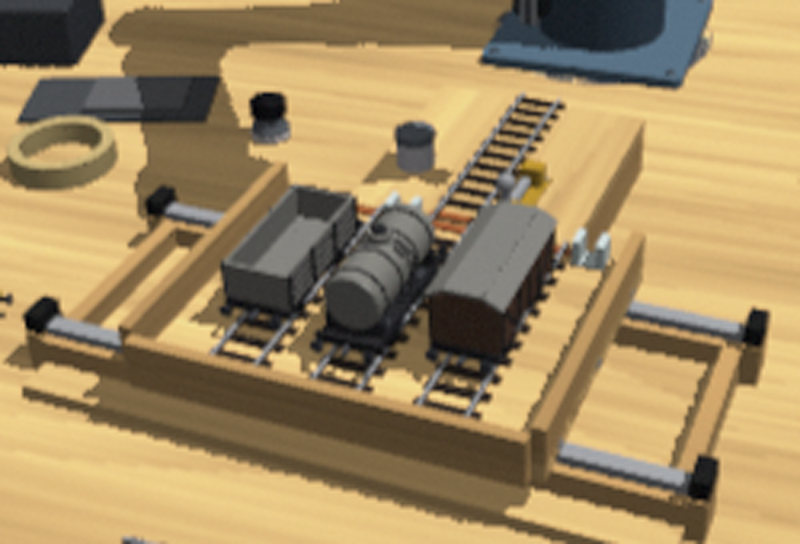

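Emit:
play_rows:
  deltas: "0 0.22 0.05 0 0;0 0.22 0.05 0 0;0 0.22 0 0 0;0 0.22 0 0 0;0 0.22 0 0 0;0 0.22 0 0 0;0 0.22 0 0 0;0 0.22 0 0 0;0 0 0 0 0"

```text
time_s: 10.97
tcp_pos: [0.4067, 0.3018, 0.2365]
ee_rot: [-0.092, -3.139, -0.005]
wrist_force: [-0.4, 0.7, 1.2]
opening: -0.0001
```

```bash
python3 rails.py r12; python3 meas.py 368 510 372 510; python3 - <<'E'
from workcell import *
from h import *
im=camera('top'); crop(im,0,0,512,384,1.5,'t12.png'); crop(im,225,160,305,230,10,'t12c.png')
E
```

```text
[0.4071452  0.29815803 0.23617913] [-0.20754819 -0.31838028 -0.30466584]
[-1.490000e-02  3.760993e+02] 0.82 370.59
[-1.010000e-02  5.162256e+02] 1.61 512.49
[-1.320000e-02  3.745403e+02] 1.05 369.64
[-1.480000e-02  5.168155e+02] 1.62 511.33
deck must go right by mm: -0.23726209610933324 -0.29096433326881765 gauges 35.47460924883711 35.42090701167763
```

View pics/r12.png

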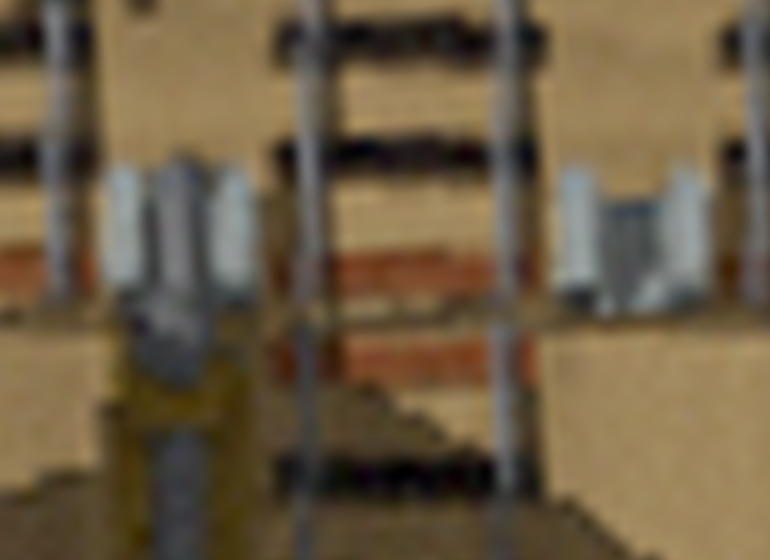

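View pics/t12c.png

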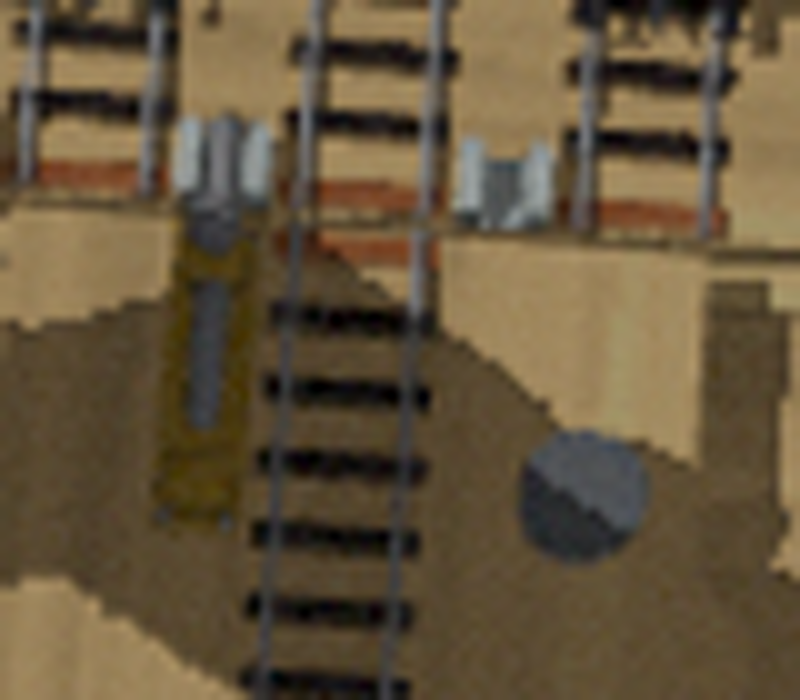

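View pics/t12.png

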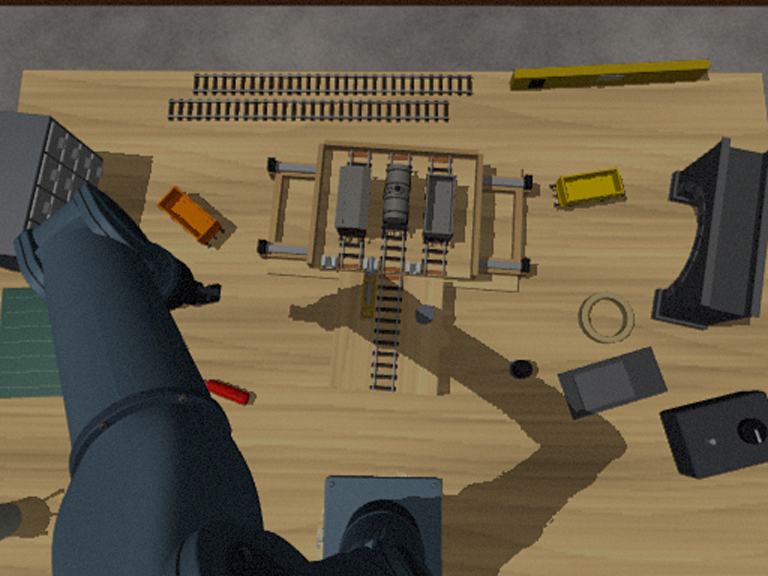

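```bash
python3 - <<'E'
from workcell import *
from h import *
im=camera('top'); c=get_calibration('top')
z=cv2.convertScaleAbs(im,alpha=2.2,beta=-20)
crop(z,235,165,265,190,24,'t13.png')
for d in (0,.01,.02,.026,.03): print(d, proj(c,[.451+d,.030-.0617*d,.097]).round(1))
for n in ('tank_wagon_centre','van_centre','open_wagon_centre','bolt_knob'):
    for d in masks_of('top',n)[:1]: print(n,d['conf'],d['pixel'])
im=camera('scene');crop(im,235,160,290,200,14,'s13.png')
c=get_calibration('scene')
for d in (0,.01,.02,.026,.03): print(d, ((proj(c,[.451+d,.030-.0617*d,.097])-[235,160]+.5)*14).round(0))
E
```

```text
0 [[244.9 192. ]]
0.01 [[245.2 188.4]]
0.02 [[245.5 184.8]]
0.026 [[245.7 182.7]]
0.03 [[245.8 181.3]]
tank_wagon_centre 0.82 [264.3, 128.5]
van_centre 0.98 [234.3, 135.2]
open_wagon_centre 0.9 [128.8, 144.5]
bolt_knob 0.4 [245.5, 182.7]
0 [[515. 291.]]
0.01 [[497. 318.]]
0.02 [[479. 345.]]
0.026 [[468. 361.]]
0.03 [[461. 372.]]
```

View pics/t13.png

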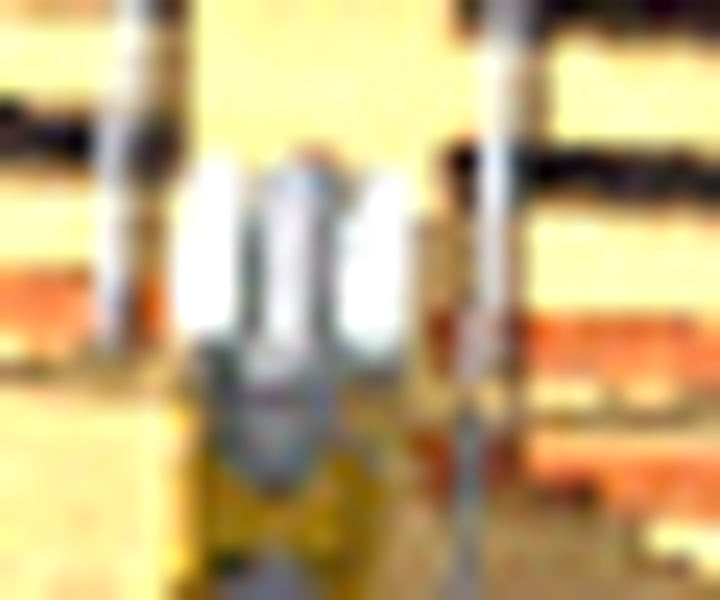

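View pics/s13.png

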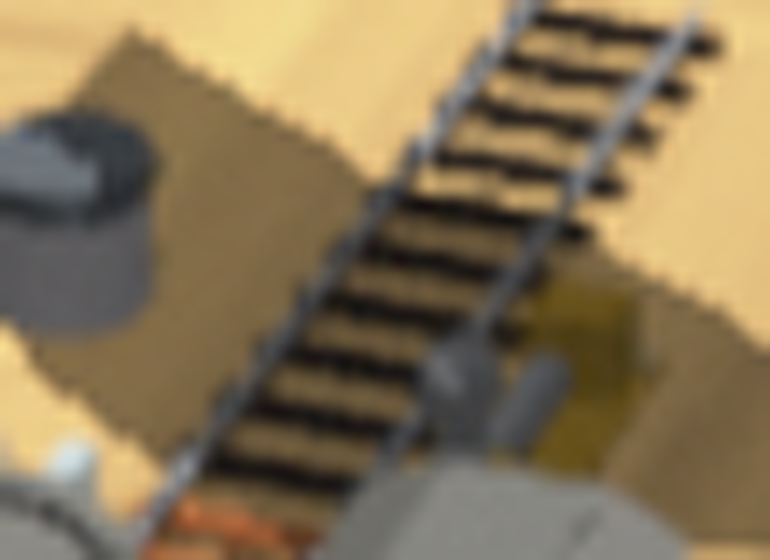

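```bash
python3 - <<'E'
from workcell import *
s=read_state(); print(s['time_s'],s['joint_velocities'].round(3),s['wrist_force']); print(sign_off())
E
```

```text
11.3667 [-0.002 -0.    -0.004 -0.007  0.002  0.001 -0.001] [0.10990809 0.13163953 0.24067076]
the job is handed in; nothing more can be done
None
```

I lined the tank wagon's track up with the fixed track, pushed the bolt home and handed the job in at 11.4 s.

- **Deck:** the tank wagon was on the middle track. I pushed the deck about 57 mm to the right by its left side board with shut fingertips. In the last top picture its rails are within about 0.3 mm of the fixed rails.
- **Bolt:** I pushed it by the knob from the robot's side until it stopped moving. The last force I read was about 12 N on the wrist, and I commanded another 2 mm after that before backing off. The finger travel and the scene camera both put the knob 30 mm forward. The top camera read about 28 mm, with the knob in shadow and hard to measure. The nose shows right through and just past the middle keeper.
- **The rest:** all three wagons are standing on their tracks. The tub and the other things in view look where they were; the arm hid the glue bottle in the last top picture. The arm stood clear at z about 0.24 m with near-zero wrist force.

One check disagreed: in the last look the detector named the orange open wagon on the bench as the open wagon. That look-alike was never touched, and the real open wagon shows on its track in the picture.

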